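# Chock a pipe on a sloping stand and fold its stop hoop away

## Robot

A 6-joint arm with a two-finger parallel gripper is mounted at the origin on the work surface. World frame = base frame: x ahead of the robot, y to its left, z up, the work surface at z = 0. Lengths are in mm, angles in rad, forces in N, time in s.
With the tool pointing down it reaches from about 325 to 925 mm from the base axis. Payload 3.1 kg.
Tool frame: the origin (TCP) lies on the mounting face of the last link; the fingertips stand 173 mm ahead of it and the grasp point (between the pads) lies 155 mm ahead of it (bot.tip_extent is the distance from the TCP to the fingertips, in mm); y points along the fingers, x is the direction in which the jaws open and shut, and the axes are right-handed (so a half turn about y gives the same grasp; the last joint's range is limited). The gripper opens to 85 mm and grips with 20 to 120 N. Pads are 22 mm wide; open, the fingers measure 114 mm over their backs; the gripper's body (76 mm by 85 mm) begins 54 mm behind the grasp point. The pads swing forward as they close: fully open they stand 13 mm farther back than shut.
Start: joints at [1.111, 0.217, 1.613, -0, 1.311, -0.112], TCP at [213.002, 587.598, 404.7] pointing down, gripper open.
Joint ranges: [-2.75, 2.75], [-0.78, 2.1], [0.31, 2.55], [-1.13, 4.27], [0.13, 2.63], [-2.58, 2.58]. Speed limits (rad/s): [2.79, 2.79, 3.14, 3.14, 3.14, 3.14].

## Interface

Orientations are given as a unit quaternion [x, y, z, w].
In Python, from plant import bot, camera gives the robot as it stands.
- The arm moves only by the tool jog_arm, never from a script. Its argument "steps" is a list that holds one entry, the list of rows, each a list of 5 numbers: the shift along the tool's x, y, z in mm, then the turn about the tool's y in rad, then the finger opening in mm, from 0 to 85.4. In form: [[[x, y, z, yaw, gripper], ...]]. A call has 1 to 20 rows; each row is the pose to reach, as a shift and turn from the pose measured when the call began, along the tool's axes at that moment; what a row does not reach only later rows make up. A row lasts 1/12 s, in which the tool goes at most 41.7 mm and 7.16 degrees, less where a joint would pass 70% of its speed; a pose out of reach is approached as far as the arm can. A call with a gripper value outside its range is refused whole. The fingers move at their own pace and stop on an object; "grip_force" is the grip in N (left out, the last holds). Time passes only in rows, so rows that repeat a pose let the fingers close. It gives the time, the measured TCP pose, the force and the opening at its end, in the units of the state.
- bot.state(): the state, without advancing time (a new reading comes with each control period).
- camera(name): name is "scene" or "side" or "wrist"; returns a dict with "frame" (420x560x3 uint8, blue, green, red), "depth" (420x560 float32, mm along the optical axis (not along the pixel's ray), 0 where there is no reading), "intrinsics" (3x3 intrinsics, pixels), "distortion" ([k1, k2, p1, p2, k3] as OpenCV has them; the pictures are not rectified), "cam_to_world" (4x4, takes a point from camera to world coordinates). Camera axes: x right, y down, z forward; pixel columns grow to the right and rows downward; lengths in mm; the calibration is good to about 2 mm. A picture is of the moment at which its call begins.
- bot.job_done(): hands the job in, once; it reports no verdict.
The state is a dict: "t": time; "qpos": joint angles; "qd": joint speeds; "joint_torque": joint torques, N m; "position": TCP position; "tcp_rot": TCP orientation; "contact_force": force on the tool from outside, world axes, zero at the start; "wrist_torque": the same for the moment, N m; "grip_width": finger opening in mm.
Only numpy, scipy, OpenCV 4.12 (cv2) and the standard library are available. Lean on these libraries where they do the work, as an engineer would, in place of code of your own. Each camera call takes 0.05 s, during which the arm holds its last target. There are 200 camera calls.

## Task

The length of pipe on the sloping stand is held only by the upright stop hoop. Push the wooden wedge chock up the slope, thin edge first, until it sits snug and square against the low side of the pipe, without shoving the pipe up the slope; only then fold the hoop all the way down over the low end of the stand, so that the chock alone keeps the pipe from rolling away. Leave the other things on the bench and the straight block on the stand alone.

Things in the scene. Friction and masses are not known exactly. Their poses are not given: they have to be found in the camera images.
- stand: Fixed stand, flat steel deck sloping 6 degrees. Origin on the deck's top, on its centre line, 62 mm over the bench; the pipe starts over it. x points up the slope along the deck, y across, z square off the deck. Deck 110 mm wide, 8 mm thick, from x = -215 mm (low end, lip 6 mm high) to +150 mm.
- pipe: Loose steel pipe, 76 mm outside diameter, 180 mm long, about 0.7 kg, lying across the slope (its own y axis is the pipe's axis) and free to roll down it. Origin at the centre of the pipe, on its axis, 38 mm off the deck. Its x and z axes turn as it rolls.
- chock_toe (a point): Middle of the bottom of the thin edge (toe) of the loose wooden wedge chock on the deck below the pipe: 105 mm long, 80 wide, 40 high, 0.2 kg. x runs along the chock, out of the toe (up the slope); z off the deck. The toe is 3 mm thick, then the face rises at 40 degrees to the flat top. When it just touches the pipe, the toe is 17 mm short of the pipe's axis along the deck.
- chock_butt (a point): Middle of the chock's upright square butt face, 105 mm behind the toe, half-way up (20 mm off the deck); axes as for the toe. Push here.
- hoop (a joint): Angle in rad of the steel stop hoop, hinged across the stand at stand x = -57 mm, 12 mm below the deck's top. 0 = up, leaning 14 degrees uphill of square to the deck, its two rods against the pipe's low side; grows as it swings down the slope; 1.88 = fully folded beside the deck. Light friction (about 1 N at the crossbar); stays up by itself, falls by itself beyond about 0.75.
- hoop_bar (a point): Middle of the hoop's round crossbar, 10 mm thick, 170 mm from the hinge; it joins the two 10 mm rods, 150 mm apart (stand y -75 and +75 mm). With the hoop up it is 153 mm off the deck, 16 mm down the slope from the pipe's axis, 72 mm clear above the pipe; folded, it lies beyond the deck's low end.
- block: Straight wooden block, 50 x 90 x 40 mm high, no slope on it, loose on the deck above the pipe; leave alone. Origin under its centre.
- mouse: Computer mouse 110 x 62 x 34 mm, loose on the bench; leave alone. Origin under its centre.
- jug: White plastic bottle 104 mm across, 210 mm high, standing loose; leave alone. Origin under its centre.
- hammer: Hammer 260 mm long lying loose; leave alone. Origin under its middle.
- tin: Tin can 90 mm across, 110 mm high, standing loose; leave alone. Origin under its centre.
Not all that is in view belongs to the job. Leave any red look-alike of the part that bears chock_toe alone.

How it is judged (in metres and radians):
On the way, in this order (a step that is already met when the one before it is completed fails the run):
1. the chock is up against the low side of the pipe (toe within 52 mm of the pipe's centre, about 10 mm short of touching at most) and square within 0.2 rad while the hoop is still up (distance between chock_toe and pipe below 0.052 m and angle between the x axis of chock_toe and the x axis of stand, either way round below 0.2 rad and value of joint hoop below 0.2 rad), for 0.3 s.
2. the hoop is folded down (value of joint hoop above 1.7 rad), for 0.2 s.
At the end, for the whole second after the job is handed in: Hoop folded down (beyond 1.7 rad); pipe at rest pressing on the chock's face (toe within 52 mm of pipe centre), within 16 mm of its start and across the slope within 0.1 rad; chock at rest, square to the stand within 0.2 rad (value of joint hoop above 1.7 rad and distance between chock_toe and pipe below 0.052 m and contact force between chock and pipe above 0.05 N and distance of pipe from where it was at the start of the episode below 0.016 m and angle between the y axis of pipe and the y axis of stand, either way round below 0.1 rad and angle between the x axis of chock_toe and the x axis of stand, either way round below 0.2 rad and linear speed of each of pipe, chock below 0.01 m/s and angular speed of pipe below 0.2 rad/s); the robot touches nothing.
It fails at once if the pipe rolled or was shoved more than 40 mm from its place (distance of pipe from where it was at the start of the episode above 0.04 m).
It fails at once if another thing on the bench or the straight block was moved more than 30 mm (distance of any of block, mouse, jug, hammer, tin from where it was at the start of the episode above 0.03 m).
It also fails if it takes over 42 s, if anything falls off the work surface, if the arm or the gripper's body presses on something with over 40 N, if the wrist force passes 120 N, or if a joint passes its speed limit or range.

## Working session

There is one attempt and no reset: what is moved stays moved. The work goes in short steps, Python scripts to look and compute and a tool call to move; the robot and the scene stay as the last step left them, time stands still between calls to the robot, and variables do not carry over. Pictures are saved under pics/ and viewed, about 8 in all and at most 12, crops included, and the job is handed in when it is done.

Besides the shell and the picture viewer there is one more tool, called in YAML: its name, and indented under it one key for each argument. jog_arm: Moves the arm, as the interface text tells. Its arguments: {"type":"object","properties":{"steps":{"type":"array"},"grip_force":{"type":"number"}},"required":["steps"]}

```bash
ls; mkdir -p pics
cat > h.py <<'E'
import numpy as np, cv2
from plant import bot, camera
def shot(n,f):
    c=camera(n); cv2.imwrite(f'pics/{f}.png',c['frame']); np.savez(f'pics/{f}.npz',**{k:np.array(v) for k,v in c.items()}); return c
def load(f): return np.load(f'pics/{f}.npz')
def px(c,u,v,d=None,r=2):
    if d is None:
        w=c['depth'][v-r:v+r+1,u-r:u+r+1]; w=w[w>0]; d=np.median(w) if len(w) else np.nan
    p=cv2.undistortPoints(np.array([[[u,v]]],float),np.array(c['intrinsics'],float),np.array(c['distortion'],float))[0,0]
    return (np.array(c['cam_to_world'])@[p[0]*d,p[1]*d,d,1])[:3]
E
python3 - <<'E'
from h import *
a=shot('scene','s0');b=shot('side','d0')
for c in(a,b):print(np.round(np.array(c['cam_to_world']),3).tolist())
print(bot.state())
E
```

```text
pics
[[0.162, 0.649, -0.743, 1880.127], [0.987, -0.097, 0.13, -264.422], [0.013, -0.754, -0.656, 1332.635], [0.0, 0.0, 0.0, 1.0]]
[[0.876, -0.353, 0.33, 69.061], [-0.483, -0.628, 0.61, -887.706], [-0.008, -0.693, -0.721, 1158.561], [0.0, 0.0, 0.0, 1.0]]
{'t': 0.1, 'qpos': array([ 1.11079942e+00,  2.17689010e-01,  1.61478670e+00, -8.44975055e-06,
        1.31129563e+00, -1.12225417e-01]), 'qd': array([-6.81000592e-04,  3.59794572e-04, -4.63441487e-03, -1.68099211e-04,
       -2.29365598e-04,  7.13570052e-05]), 'joint_torque': array([-6.31674466e-04, -3.98074508e+01, -3.04972029e+01, -1.17436780e-04,
        4.15700051e-03,  5.66786980e-06]), 'position': array([212.83593181, 587.26012247, 403.48524854]), 'tcp_rot': array([ 0.57933592,  0.40528009, -0.40662982, -0.57859323]), 'contact_force': array([-0.13911359, -0.0945219 ,  0.19071016]), 'wrist_torque': array([ 0.0153997 ,  0.03353272, -0.02664365]), 'grip_width': 85.49458203446535}
```

View pics/s0.png

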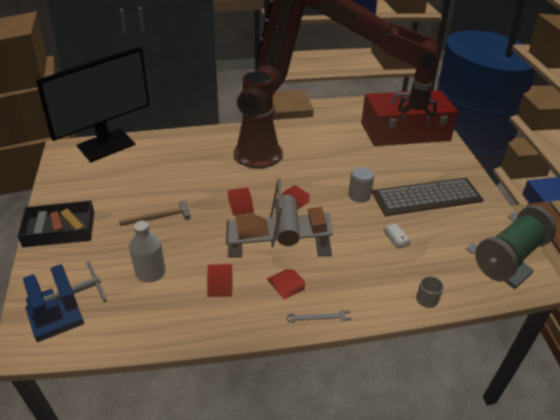

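View pics/d0.png

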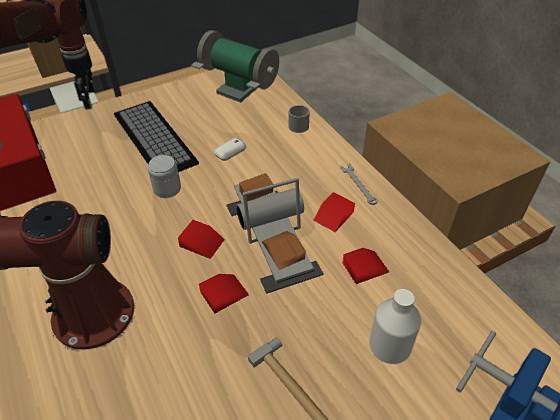

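The brown wedge on the low deck is at side (283,248) and scene (252,226). The straight block is above the pipe at side (257,187). The four red wedges lie on the bench, so they are look-alikes. I'll confirm this in an enlarged crop.

Run:
```python
from h import *
im=cv2.imread('pics/d0.png')[160:310,180:380]; cv2.imwrite('pics/d0c.png',cv2.resize(im,None,fx=4,fy=4,interpolation=cv2.INTER_CUBIC))
# plane points from both views
for f,box in(('d0',(150,320,170,340)),('s0',(170,270,215,345))):
    c=load(f); pts=[]
    for v in range(box[0],box[1]):
        for u in range(box[2],box[3]):
            pts.append([u,v,*px(c,u,v,r=0),*c['frame'][v,u]])
    P=np.array(pts); np.save(f'pics/{f}_pts.npy',P)
    m=P[:,4]>20; print(f,m.sum(),np.percentile(P[m][:,2:5],[2,50,98],axis=0).round())
```

```text
d0 7707 [[ 282. -178.   22.]
 [ 501.  -12.   59.]
 [ 738.  394.  212.]]
s0 4208 [[ 293. -191.   25.]
 [ 544.   -9.   73.]
 [ 660.  160.  210.]]
```

View pics/d0c.png

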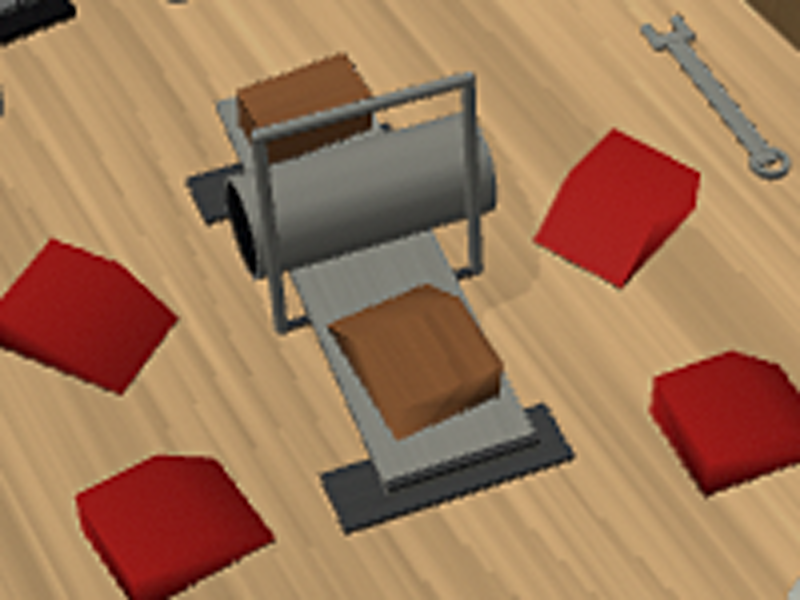

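The crop confirms it: the brown wedge on the low deck, crop (330–500, 285–438), is the chock, slightly yawed. The straight block is behind the pipe at crop (240–370, 55–160). Next I'll fit the stand frame.

Run:
```python
from h import *
c=load('d0'); cp=lambda x,y:(180+(x)/4-.4,160+y/4-.4)
P=np.load('pics/d0_pts.npy')
# deck patches (crop coords polygons): low part & upper part
poly=[np.array([cp(*q) for q in [(305,275),(425,245),(445,282),(425,280),(330,318)]],np.float32),
      np.array([cp(*q) for q in [(385,455),(400,445),(510,408),(520,425),(395,465)]],np.float32),
      np.array([cp(*q) for q in [(328,340),(390,440),(383,450),(325,345)]],np.float32)]
m=np.array([any(cv2.pointPolygonTest(p,(float(u),float(v)),False)>=0 for p in poly) for u,v in P[:,:2]])
Q=P[m,2:5]; 
for _ in range(3):
    A=np.c_[Q[:,:2],np.ones(len(Q))]; k=np.linalg.lstsq(A,Q[:,2],rcond=None)[0]; r=Q[:,2]-A@k; Q=Q[abs(r)<max(2*r.std(),1.5)]
n=np.array([-k[0],-k[1],1]); n/=np.linalg.norm(n); print(len(Q),r.std(),'tilt deg',np.degrees(np.arccos(n[2])),'up dir',np.degrees(np.arctan2(k[1],k[0])))
def onplane(u,v,off=0):
    a=px(c,u,v,d=1.);b=px(c,u,v,d=1000.); d=b-a
    # plane z = k0 x+k1 y+k2 + off
    t=(k[0]*a[0]+k[1]*a[1]+k[2]+off-a[2])/(d[2]-k[0]*d[0]-k[1]*d[1]); return a+t*d
L1,L2,R1,R2=[onplane(*cp(*q)) for q in [(295,275),(385,478),(432,237),(536,432)]]
for q in(L1,L2,R1,R2):print(q.round(1))
print('edge dirs',[np.degrees(np.arctan2(*(a-b)[1::-1])).round(2) for a,b in((L1,L2),(R1,R2))],'width',np.linalg.norm(L2-R2))
# hoop bar ends and pipe top silhouettes, depth
for q in[(255,135),(470,78)]: 
    u,v=map(round,cp(*q)); print('bar',px(c,u,v,r=1).round(1))
# pipe cylinder points
poly=np.array([cp(*q) for q in [(285,180),(445,135),(455,200),(300,245)]],np.float32)
m=np.array([cv2.pointPolygonTest(poly,(float(u),float(v)),False)>=0 for u,v in P[:,:2]]);C=P[m,2:5]
from scipy.optimize import least_squares
def res(p):
    a=np.array([np.cos(p[2]),np.sin(p[2]),0]); o=np.array([p[0],p[1],p[3]]); return np.linalg.norm(np.cross(C-o,a),axis=1)-38
x0=[*C[:,:2].mean(0),np.radians(-60),100]
s=least_squares(res,x0,loss='soft_l1'); print('pipe pt',s.x[:2],s.x[3],'axis deg',np.degrees(s.x[2]),np.abs(s.fun).mean())
S=load('s0')
```

```text
** On entry to DLASCL parameter number  4 had an illegal value
 ** On entry to DLASCL parameter number  4 had an illegal valueTraceback (most recent call last):
  File "<stdin>", line 11, in <module>
    x, resids, rank, s = _umath_linalg.lstsq(a, b, rcond,
                         ~~~~~~~~~~~~~~~~~~~^^^^^^^^^^^^^
                                             signature=signature)
                                             ^^^^^^^^^^^^^^^^^^^^
    raise LinAlgError("SVD did not converge in Linear Least Squares")
numpy.linalg.LinAlgError: SVD did not converge in Linear Least Squares
```

```bash
cat > fit.py <<'E'
from h import *
from scipy.optimize import least_squares
c=load('d0'); cp=lambda x,y:(180+(x)/4-.4,160+y/4-.4)
P=np.load('pics/d0_pts.npy'); P=P[np.isfinite(P).all(1)]
def sel(*polys):
    pp=[np.array([cp(*q) for q in p],np.float32) for p in polys]
    return P[np.array([any(cv2.pointPolygonTest(p,(float(u),float(v)),False)>=0 for p in pp) for u,v in P[:,:2]])][:,2:5]
Q=sel([(305,275),(425,245),(445,282),(425,280),(330,318)],[(385,455),(400,445),(510,408),(520,425),(395,465)],[(328,340),(390,440),(383,450),(325,345)])
for _ in range(3):
    A=np.c_[Q[:,:2],np.ones(len(Q))]; k=np.linalg.lstsq(A,Q[:,2],rcond=None)[0]; r=Q[:,2]-A@k; Q=Q[abs(r)<max(2*r.std(),1.5)]
n=np.array([-k[0],-k[1],1]); n/=np.linalg.norm(n); print(len(Q),r.std(),'tilt',np.degrees(np.arccos(n[2])),'up dir',np.degrees(np.arctan2(k[1],k[0])))
def onplane(u,v,off=0):
    a=px(c,u,v,d=1.);b=px(c,u,v,d=1000.); d=b-a
    t=(k[0]*a[0]+k[1]*a[1]+k[2]+off-a[2])/(d[2]-k[0]*d[0]-k[1]*d[1]); return a+t*d
L1,L2,R1,R2=[onplane(*cp(*q)) for q in [(295,275),(385,478),(432,237),(536,432)]]
for q in(L1,L2,R1,R2):print(q.round(1))
print('edge dirs',[np.degrees(np.arctan2(*(a-b)[1::-1])).round(2) for a,b in((L1,L2),(R1,R2))],'width',np.linalg.norm(L2-R2))
for q in[(255,135),(470,78)]:
    u,v=map(round,cp(*q)); print('bar',px(c,u,v,r=1).round(1))
C=sel([(285,180),(445,135),(455,200),(300,245)])
def res(p):
    a=np.array([np.cos(p[2]),np.sin(p[2]),0]); o=np.array([p[0],p[1],p[3]]); return np.linalg.norm(np.cross(C-o,a),axis=1)-38
s=least_squares(res,[*C[:,:2].mean(0),np.radians(-60),100],loss='soft_l1'); print('pipe pt',s.x.round(2),'axis deg',np.degrees(s.x[2]),np.abs(s.fun).mean(),len(C))
E
python3 fit.py
```

```text
473 2.2584481274939856 tilt 5.916064927107794 up dir 82.91503593627253
[478.1  10.   58.3]
[ 454.7 -166.    39.9]
[582.2  -5.6  58. ]
[ 562.8 -182.2   39.6]
edge dirs [np.float64(82.41), np.float64(83.73)] width 109.34057342925382
bar [453.1   7.  214.2]
bar [603.6 -16.8 215.1]
pipe pt [ 1.43943e+03 -9.26900e+01 -1.30000e-01  9.83800e+01] axis deg -7.337500202279455 2.29431411332472 671
```

```bash
cat > frame.py <<'E'
from h import *
h=np.radians(82.8);t=np.radians(6.)
X=np.array([np.cos(h)*np.cos(t),np.sin(h)*np.cos(t),np.sin(t)]);Y=np.array([-np.sin(h),np.cos(h),0]);Z=np.cross(X,Y)
R=np.c_[X,Y,Z]; O=np.array([532.5,27.5,61.5])
tos=lambda p:(np.asarray(p)-O)@R
tow=lambda p:O+R@np.asarray(p,float)
E
python3 - <<'E'
from frame import *
tot=[]
for f in('d0','s0'):
    P=np.load(f'pics/{f}_pts.npy');P=P[np.isfinite(P).all(1)]
    s=tos(P[:,2:5]); b,g,r=P[:,5:].T
    m=(r>b*1.5)&(g>b*1.1)&(r<190)&(s[:,0]<-30)&(s[:,0]>-215)&(abs(s[:,1])<58)&(s[:,2]>-3)&(s[:,2]<48); q=s[m]; tot.append(np.c_[q,P[m][:,:2]])
    print(f,m.sum(),q.min(0).round(),q.max(0).round())
    top=q[q[:,2]>36]; print('top',len(top),np.median(top,0).round(1),top.min(0).round(),top.max(0).round(), cv2.minAreaRect(top[:,:2].astype(np.float32)), cv2.minAreaRect(q[:,:2].astype(np.float32)))
    for z in np.arange(-30,-200,-10):
        w=q[abs(q[:,0]-z)<5]
        if len(w):print(int(z),len(w),np.median(w[:,2]).round(1),w[:,1].min().round(),w[:,1].max().round(),end=' | ')
    print()
# canvas ortho
im=np.zeros((480,760,3),np.uint8)
for f,dy in(('d0',0),('s0',240)):
    P=np.load(f'pics/{f}_pts.npy');P=P[np.isfinite(P).all(1)];s=tos(P[:,2:5])
    m=(s[:,2]>-15)&(s[:,2]<60)&(abs(s[:,1])<75)&(s[:,0]>-240)&(s[:,0]<130); 
    for a,col in zip(s[m],P[m][:,5:]): cv2.circle(im,(int((a[0]+240)*2),int(dy+120-a[1]*1.6)),2,tuple(map(float,col)),-1)
cv2.imwrite('pics/ortho.png',im)
E
```

```text
d0 1036 [-181.  -55.   -3.] [-36.  46.  47.]
top 543 [-1.45e+02  1.00e-01  3.92e+01] [-180.  -44.   36.] [-105.   43.   47.] ((-143.0782928466797, -0.13022613525390625), (67.3166732788086, 82.0660629272461), 7.310055255889893) ((-108.443603515625, -6.251552581787109), (138.4498291015625, 102.81214904785156), 3.9260990619659424)
-40 1 24.3 -53.0 -53.0 | -70 19 4.8 -34.0 40.0 | -80 40 10.3 -45.0 46.0 | -90 51 19.0 -52.0 46.0 | -100 47 26.0 -53.0 46.0 | -110 65 34.9 -55.0 44.0 | -120 97 38.4 -54.0 44.0 | -130 105 38.7 -38.0 42.0 | -140 105 39.0 -40.0 42.0 | -150 102 38.7 -43.0 39.0 | -160 107 38.5 -46.0 38.0 | -170 205 32.5 -44.0 38.0 | -180 92 22.0 -19.0 37.0 | 
s0 664 [-215.  -52.   -3.] [-40.  55.  48.]
top 238 [-142.    -7.2   39.1] [-181.  -52.   36.] [-40.  40.  48.] ((-106.2265853881836, -0.6091270446777344), (142.31814575195312, 88.1581039428711), 7.721535682678223) ((-128.00933837890625, 0.3369102478027344), (106.15892791748047, 174.85618591308594), 89.04959869384766)
-40 3 44.9 31.0 40.0 | -70 10 3.8 -35.0 -0.0 | -80 45 5.8 -38.0 53.0 | -90 54 13.5 -41.0 44.0 | -100 60 21.2 -44.0 45.0 | -110 77 31.0 -45.0 37.0 | -120 66 37.4 -46.0 40.0 | -130 68 36.2 -49.0 35.0 | -140 65 36.9 -45.0 38.0 | -150 68 35.9 -49.0 39.0 | -160 72 36.3 -52.0 41.0 | -170 62 36.5 -51.0 34.0 | -180 12 37.2 -1.0 35.0 |
```

View pics/ortho.png

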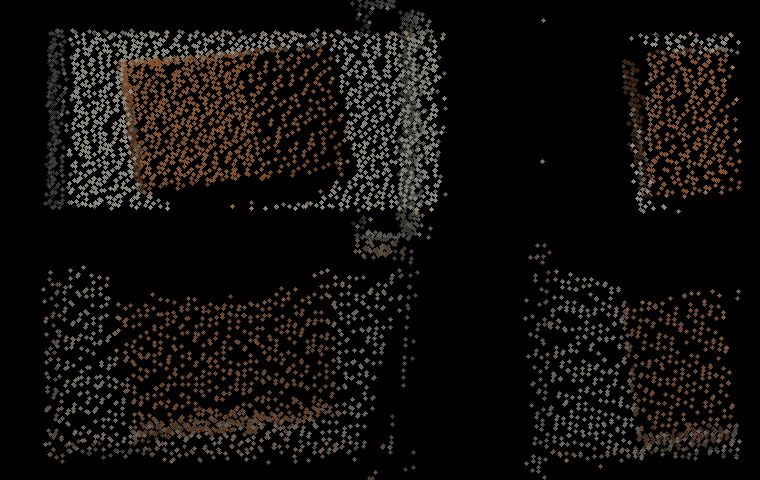

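```bash
cat > go.py <<'E'
from frame import *
from scipy.spatial.transform import Rotation as Ro
def rel(p,ext=173,s=None):
    """p: stand-frame (heading-aligned) tip target -> shifts in tool axes; yaw to put tool x on +-Y"""
    s=s or bot.state(); T=Ro.from_quat(s['tcp_rot']).as_matrix()
    d=tow(p)+[0,0,ext]-s['position']
    px_=np.array([T[:,0]@X,T[:,0]@Y]); tz=T[:,2]
    yaw=[np.round(np.arctan2(*v),3) for v in [(-(sg*Y)@tz, (sg*Y)@T[:,0]) for sg in(1,-1)]]
    return (T.T@d).round(1),'yaw for +Y,-Y',yaw
def up(): 
    s=bot.state(); T=Ro.from_quat(s['tcp_rot']).as_matrix(); return T.round(3)
E
python3 - <<'E'
from go import *
s=bot.state();print(up(),bot.tip_extent,dir(bot))
for p in[(-203,0,12),(-203,0,12)]: print(tow(p),rel(p))
for n,u,v in(('jug',393,320),('tin',163,165),('mouse',230,149),('hammer',265,352)):print(n,px(load('d0'),u,v).round())
E
```

```text
[[ 0.341 -0.001 -0.94 ]
 [ 0.94  -0.002  0.341]
 [-0.002 -1.     0.   ]] 173.4 ['Unreachable', '__class__', '__delattr__', '__dict__', '__dir__', '__doc__', '__eq__', '__format__', '__ge__', '__getattribute__', '__getstate__', '__gt__', '__hash__', '__init__', '__init_subclass__', '__le__', '__lt__', '__module__', '__ne__', '__new__', '__reduce__', '__reduce_ex__', '__repr__', '__setattr__', '__sizeof__', '__str__', '__subclasshook__', '__weakref__', 'job_done', 'state', 'tip_extent']
[ 507.03952038 -174.04044872   52.2149847 ] (array([-615.1,  179.5, -536.1]), 'yaw for +Y,-Y', [np.float64(-1.793), np.float64(1.349)])
[ 507.03952038 -174.04044872   52.2149847 ] (array([-615.1,  179.5, -536.1]), 'yaw for +Y,-Y', [np.float64(-1.793), np.float64(1.349)])
jug [ 588. -467.  158.]
tin [335. 339. 109.]
mouse [584. 396.  32.]
hammer [ 333. -333.   25.]
```

jog_arm:
  steps:
    - [[0,-40,0,0,50],[-35,-60,-30,0.12,50],[-615,-60,-536,1.349,50],[-615,-60,-536,1.349,50],[-615,-60,-536,1.349,50],[-615,-60,-536,1.349,50],[-615,-60,-536,1.349,50],[-615,-60,-536,1.349,50],[-615,-60,-536,1.349,50],[-615,-60,-536,1.349,50],[-615,-60,-536,1.349,50],[-615,-60,-536,1.349,50],[-615,-60,-536,1.349,50],[-615,-60,-536,1.349,50],[-615,-60,-536,1.349,50],[-615,-60,-536,1.349,50],[-615,-60,-536,1.349,50],[-615,-60,-536,1.349,50],[-615,-60,-536,1.349,50],[-615,-60,-536,1.349,50]]

```text
t: 1.77
position: [497.3, -149.9, 464.0]
tcp_rot: [0.706, -0.045, 0.044, -0.705]
contact_force: [1.2, 0.7, 0.6]
grip_width: 49.9
```

Run:
```python
from go import *
s=bot.state();print(s['t'],s['position'],s['qpos'].round(2),s['grip_width'],tos(s['position']-[0,0,173])); print(up()); print(rel((-203,0,70)),rel((-203,0,12)),'push dir',(Ro.from_quat(s['tcp_rot']).as_matrix().T@X).round(3))
```

```text
1.7667 [ 497.26294625 -149.9298709   464.01048898] [-0.43 -0.06  1.79 -0.    1.4  -0.3 ] 49.90190844143555 [-155.46827013   12.72133961  247.11507055]
[[ 0.992 -0.002  0.126]
 [-0.126 -0.001  0.992]
 [-0.001 -1.    -0.002]]
(array([ 13. , 181.1, -28.4]), 'yaw for +Y,-Y', [np.float64(3.141), np.float64(-0.001)]) (array([ 13.1, 238.8, -22.3]), 'yaw for +Y,-Y', [np.float64(3.141), np.float64(-0.001)]) push dir [-0.001 -0.106  0.994]
```

jog_arm:
  steps:
    - [[13,20,-24,0,50],[13,60,-24,0,50],[13,100,-24,0,50],[13,140,-24,0,50],[13,175,-24,0,50],[13,200,-24,0,50],[13,220,-24,0,50],[13,235,-24,0,50],[13,238,-24,0,50],[13,238,-24,0,50]]

```text
t: 2.6
position: [505.9, -175.3, 224.3]
tcp_rot: [-0.706, 0.047, -0.043, 0.706]
contact_force: [0.5, -0.6, 0.2]
grip_width: 50.3
```

Run:
```python
from go import *
s=bot.state();print(s['t'],tos(s['position']-[0,0,173]),s['contact_force']); print(rel((-203,0,12)))
a=shot('side','d1');b=shot('wrist','w1')
cv2.imwrite('pics/v1.png',np.hstack([cv2.resize(a['frame'][160:310,200:350],(400,400)),cv2.resize(b['frame'],(400,300),interpolation=3) if 0 else cv2.copyMakeBorder(cv2.resize(b['frame'],(400,300)),0,100,0,0,0)]))
```

```text
2.6 [-204.47433419    1.0184721    11.23964286] [ 0.50286432 -0.55045387  0.22308019]
(array([ 1. , -0.9,  1.4]), 'yaw for +Y,-Y', [np.float64(3.141), np.float64(-0.001)])
```

View pics/v1.png

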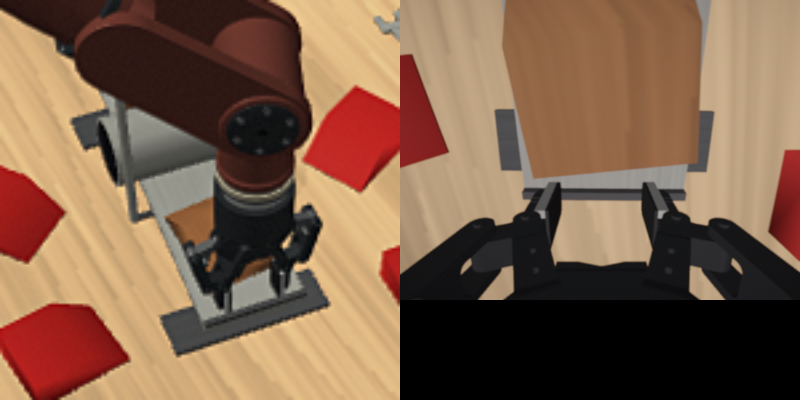

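jog_arm:
  steps:
    - [[0,-1,5,0,50],[0,-1,8,0,50],[0,-1,11,0,50],[0,-1,14,0,50],[0,-2,18,0,50],[0,-2,22,0,50],[0,-3,26,0,50],[0,-3,30,0,50],[0,-4,34,0,50],[0,-4,38,0,50],[0,-4,42,0,50],[0,-5,45,0,50],[0,-5,48,0,50],[0,-5,51,0,50],[0,-6,53,0,50],[0,-6,55,0,50],[0,-6,57,0,50],[0,-6,58,0,50],[0,-6,58,0,50]]

```text
t: 4.28
position: [514.6, -118.3, 232.8]
tcp_rot: [0.706, -0.045, 0.045, -0.705]
contact_force: [0.3, -1.6, 1.7]
grip_width: 50.0
```

```bash
cat > chk.py <<'E'
from go import *
import sys
tag=sys.argv[1]
s=bot.state();print(s['t'],tos(s['position']-[0,0,173]).round(1),s['contact_force'].round(2))
for n in('side','scene','wrist'):
    c=shot(n,n+tag); 
    if n=='scene':
        D=c['depth']; vs,us=np.mgrid[170:270,215:345]
    elif n=='side': vs,us=np.mgrid[150:320,170:340]
    else: vs,us=np.mgrid[0:420:3,0:560:3]
    us=us.ravel();vs=vs.ravel();d=c['depth'][vs,us]
    p=cv2.undistortPoints(np.c_[us,vs].astype(float)[:,None],np.array(c['intrinsics'],float),np.array(c['distortion'],float))[:,0]
    q=np.c_[p*d[:,None],d,np.ones(len(d))]@np.array(c['cam_to_world']).T; S=tos(q[:,:3]); b,g,r=c['frame'][vs,us].astype(float).T
    w=(d>0)&(r>b*1.5)&(g>b*1.1)&(r<200)&(S[:,0]>-200)&(S[:,0]<-10)&(abs(S[:,1])<55)
    face=S[w&(S[:,2]>9)&(S[:,2]<35)&(S[:,0]>-110)]; top=S[w&(S[:,2]>36)&(S[:,2]<44)]
    # toe x from 40deg face: z=3+(toe-x)*tan40
    if len(face)>10:
        tt=face[:,0]+(face[:,2]-3)/np.tan(np.radians(40))
        i=abs(tt-np.median(tt))<6; k=np.polyfit(face[i,1],tt[i],1); print(n,'face',i.sum(),'toe',np.median(tt).round(1),'slope',k.round(3))
    gr=(d>0)&(abs(r-b)<40)&(abs(S[:,1])<80)&(S[:,2]>45)&(S[:,2]<82)&(abs(S[:,0])<45); C=S[gr]
    if len(C)>30:
        from scipy.optimize import least_squares
        f=least_squares(lambda o:np.hypot(C[:,0]-o[0]-o[2]*C[:,1],C[:,2]-o[1])-38,[0,38,0],loss='soft_l1'); print(n,'pipe',len(C),f.x.round(3))
E
python3 chk.py 2
python3 - <<'E'
import cv2,numpy as np
a=cv2.imread('pics/side2.png');b=cv2.imread('pics/wrist2.png')
cv2.imwrite('pics/v2.png',np.hstack([cv2.resize(a[160:310,200:350],(400,400)),cv2.copyMakeBorder(cv2.resize(b,(400,300)),0,100,0,0,0)]))
E
```

```text
4.2833 [-146.2   -0.5   13.7] [ 0.32 -1.56  1.68]
side face 45 toe -29.0 slope [-2.5000e-02 -2.8403e+01]
side pipe 642 [ 1.0050e+00  3.7041e+01 -3.7000e-02]
scene face 74 toe -39.9 slope [ 1.700e-02 -3.843e+01]
scene pipe 594 [-3.6260e+00  3.5936e+01 -1.0000e-03]
wrist face 2117 toe -25.7 slope [ -0.    -25.735]
wrist pipe 38 [-6.455 52.193  0.   ]
```

View pics/v2.png

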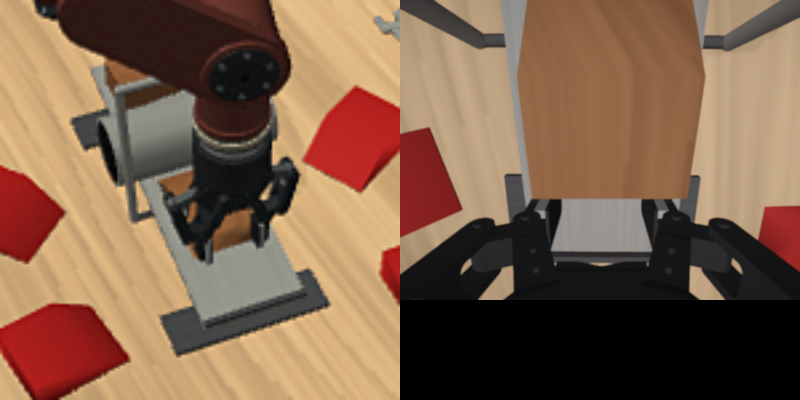

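The chock is now square with its butt on both fingers, and the toe is about 10 mm short of touching. I'll ease it in.

jog_arm:
  steps:
    - [[0,0,2,0,50],[0,0,3,0,50],[0,-1,4,0,50],[0,-1,5,0,50],[0,-1,6,0,50],[0,-1,7,0,50],[0,-1,8,0,50],[0,-1,8,0,50],[0,-1,8,0,50]]

```text
t: 5.18
position: [515.6, -110.3, 233.7]
tcp_rot: [0.706, -0.045, 0.045, -0.705]
contact_force: [-0.1, -1.5, 2.1]
grip_width: 50.0
```

```bash
python3 chk.py 3
```

```text
5.1833 [-138.1   -0.5   13.7] [-0.13 -1.49  2.1 ]
side face 45 toe -20.8 slope [ -0.08  -19.081]
side pipe 614 [ 6.5700e-01  3.6977e+01 -3.3000e-02]
scene face 30 toe -42.0 slope [-2.0000e-03 -4.2151e+01]
scene pipe 597 [-3.6960e+00  3.6294e+01 -5.0000e-03]
wrist face 1768 toe -17.5 slope [-1.0000e-03 -1.7528e+01]
wrist pipe 697 [-4.4280e+00  6.7059e+01 -3.0000e-03]
```

jog_arm:
  steps:
    - [[0,0,1,0,50],[0,0,2,0,50],[0,0,3,0,50],[0,0,3,0,50],[0,0,3,0,50]]

```text
t: 5.75
position: [516.1, -107.6, 233.9]
tcp_rot: [0.706, -0.045, 0.045, -0.705]
contact_force: [-0.9, -4.2, 1.4]
grip_width: 49.7
```

```bash
python3 chk.py 4
```

```text
5.75 [-135.4   -0.7   13.6] [-0.89 -4.19  1.37]
side face 42 toe -18.3 slope [ -0.052 -17.166]
side pipe 597 [ 1.331 36.865 -0.038]
scene face 23 toe -41.0 slope [ 2.3000e-02 -4.0365e+01]
scene pipe 587 [-3.2600e+00  3.5902e+01 -3.0000e-03]
wrist face 1543 toe -15.1 slope [ 2.000e-03 -1.504e+01]
wrist pipe 1290 [4.8900e-01 4.0067e+01 4.0000e-03]
```

Contact is felt: the push force rose from 1.5 to 4.2 N and the pipe hasn't moved. I'll back off and rise.

jog_arm:
  steps:
    - [[0,0,-3,0,50],[0,2,-12,0,50],[0,2,-24,0,50],[0,2,-28,0,50],[0,-30,-28,0,30],[0,-70,-28,0,10],[0,-110,-28,0,0],[0,-150,-28,0,0],[0,-190,-28,0,0],[0,-205,-20,0,0],[0,-205,0,0,0],[0,-205,0,0,0]]

```text
t: 6.9
position: [516.5, -106.0, 441.1]
tcp_rot: [0.706, -0.043, 0.046, -0.705]
contact_force: [0.1, 0.1, -0.9]
grip_width: -0.2
```

```bash
python3 chk.py 5;python3 - <<'E'
from go import *
for p in[(18,0,195),(18,0,120),(-150,0,115)]:print(rel(p))
E
```

```text
6.9 [-112.1   -0.8  219.5] [ 0.08  0.11 -0.86]
side face 107 toe -18.9 slope [-1.1000e-02 -1.8091e+01]
side pipe 1108 [-1.1100e-01  3.7262e+01  4.0000e-03]
scene face 29 toe -40.8 slope [-1.7000e-02 -4.1676e+01]
scene pipe 595 [-3.211 36.062  0.   ]
wrist face 185 toe -15.1 slope [  0.    -15.288]
wrist pipe 1455 [3.6400e-01 3.9616e+01 6.0000e-03]
(array([ -0.4,   7.2, 133.5]), 'yaw for +Y,-Y', [np.float64(3.14), np.float64(-0.001)])
(array([ -0.3,  81.8, 141.5]), 'yaw for +Y,-Y', [np.float64(3.14), np.float64(-0.001)])
(array([ -0. , 104.6, -25. ]), 'yaw for +Y,-Y', [np.float64(3.14), np.float64(-0.001)])
```

jog_arm:
  steps:
    - [[0,0,35,0,0],[0,0,75,0,0],[0,0,115,0,0],[0,0,144,0,0],[0,0,144,0,0],[0,30,144,0,0],[0,60,144,0,0],[0,76,144,0,0],[0,82,144,0,0],[0,82,144,0,0]]

```text
t: 7.88
position: [532.7, 34.4, 352.3]
tcp_rot: [0.706, -0.048, 0.042, -0.705]
contact_force: [0.1, -0.3, 0.5]
grip_width: -0.1
```

Run:
```python
from go import *
s=bot.state();print(s['t'],tos(s['position']-[0,0,173]).round(1),s['contact_force'].round(2));print(rel((-150,0,112)))
a=shot('side','d6');b=shot('wrist','w6')
cv2.imwrite('pics/v6.png',np.hstack([cv2.resize(a['frame'][120:300,180:360],(400,400)),cv2.copyMakeBorder(cv2.resize(b['frame'],(400,300)),0,100,0,0,0)]))
```

```text
7.8833 [ 19.1   0.7 116.5] [ 0.13 -0.29  0.54]
(array([   1.2,   22.6, -167.7]), 'yaw for +Y,-Y', [np.float64(3.14), np.float64(-0.002)])
```

View pics/v6.png

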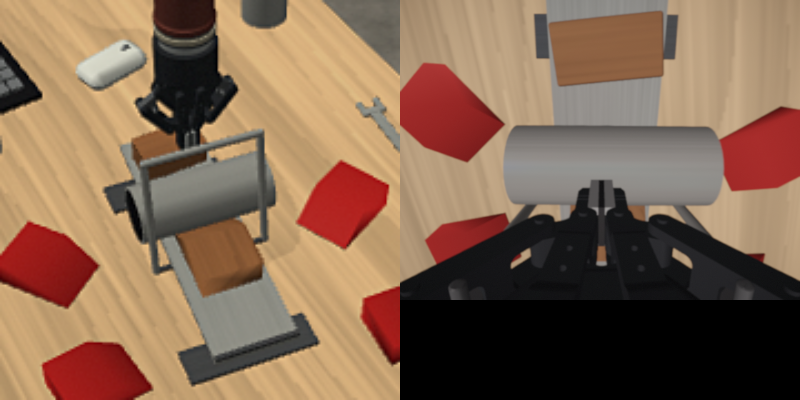

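The fingertips are uphill of the crossbar and clear of the pipe, and the chock is snug. Now I'll draw the hoop down.

jog_arm:
  steps:
    - [[0,0,-5,0,0],[0,1,-11,0,0],[0,2,-18,0,0],[0,3,-26,0,0],[0,4,-35,0,0],[0,6,-44,0,0],[0,7,-54,0,0],[0,8,-64,0,0],[0,10,-74,0,0],[0,11,-84,0,0],[0,13,-94,0,0],[0,14,-104,0,0],[0,15,-114,0,0],[0,17,-124,0,0],[0,18,-134,0,0],[0,20,-144,0,0],[0,21,-154,0,0],[0,22,-162,0,0],[0,22,-168,0,0],[0,22,-168,0,0]]

```text
t: 9.65
position: [512.7, -133.4, 334.3]
tcp_rot: [0.707, -0.046, 0.045, -0.705]
contact_force: [0.1, -0.6, 0.7]
grip_width: 0.0
```

jog_arm:
  steps:
    - [[0,-20,0,0,0],[0,-60,0,0,0],[0,-100,0,0,0],[0,-140,0,0,0],[0,-160,0,0,0],[0,-160,0,0,0],[0,-160,0,0,0]]

```text
t: 10.23
position: [513.1, -132.8, 496.6]
tcp_rot: [0.707, -0.044, 0.047, -0.704]
contact_force: [-0.5, -0.2, -0.8]
grip_width: 0.1
```

```bash
python3 chk.py 7
python3 - <<'E'
import cv2,numpy as np
a=cv2.imread('pics/side7.png');b=cv2.imread('pics/scene7.png')
cv2.imwrite('pics/v7.png',np.hstack([cv2.resize(a[150:310,190:350],(400,400)),cv2.resize(b[150:290,200:340],(400,400))]))
E
```

```text
10.2333 [-133.2   -0.9  277.5] [-0.46 -0.23 -0.84]
side face 108 toe -19.1 slope [ -0.021 -18.287]
side pipe 1225 [3.9200e-01 3.6898e+01 8.0000e-03]
scene face 34 toe -34.6 slope [-3.0000e-03 -3.2221e+01]
scene pipe 659 [-2.8640e+00  3.5902e+01  6.0000e-03]
wrist face 155 toe -15.0 slope [-3.0000e-03 -1.5072e+01]
wrist pipe 1149 [3.9200e-01 3.9584e+01 8.0000e-03]
```

View pics/v7.png

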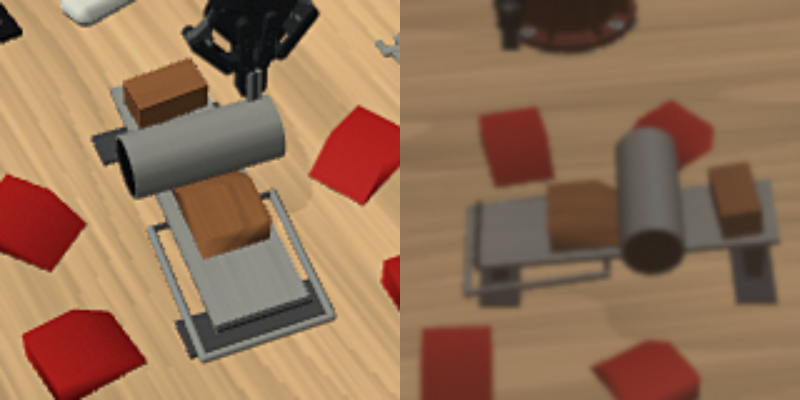

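Run:
```python
from frame import *
c=load('side7')
S=np.array([[*tos(px(c,u,v,r=0))] for v in range(260,300) for u in range(260,330)]);S=S[np.isfinite(S).all(1)]
m=(S[:,0]<-218)&(S[:,0]>-236)&(abs(S[:,1])<70)&(S[:,2]>-40); print(m.sum(),np.median(S[m],0),np.percentile(S[m][:,2],[10,50,90]))
bot.job_done()
print(bot.state()['t'])
```

```text
308 [-229.06722818    1.55603503  -23.71229292] [-38.84984465 -23.71229292 -18.29423193]
the job is handed in; nothing more can be done
the job is handed in; nothing more can be done
```

I pushed the brown chock up the slope with both fingers on its butt until it touched the pipe. I then drew the hoop over by its crossbar until it fell, raised the arm clear and handed the job in about 10 s into the 42 s allowed. No verdict was reported.

**Last checks:**
- **Hoop:** the crossbar measured at stand x ≈ -229 mm, z ≈ -24 mm. The fully folded position works out at about -227, -23, so it reads as fully folded.
- **Chock:** the toe is about 15–19 mm short of the pipe's axis along the deck, against 17 mm for just touching. It is square within about 0.02 rad.
- **Pipe:** it stayed within about 1 mm of its place and within 0.01 rad of square across the slope. I took its contact with the chock from the push force rising from 1.5 to 4.2 N, and did not measure it after the hoop came down.
- **Other things:** I reached for none of the red wedges, the straight block or the bench items. I checked them only by eye in the pictures, and the jug and hammer were not in the later crops.

**Disagreement:** the scene camera put the toe at -35 to -42 mm and the pipe about 3 mm lower. The side and wrist cameras and the finger position agreed with each other. Only 23–74 points in the scene view fell on the chock's face, and its view of that face was poor, so I discounted it.

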